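# Seat the loose flange nut in the rod-stand base

### The arm

A 6-joint arm with a two-finger parallel gripper is mounted at the origin on a cart in front of the work surface, level with it; the furniture and walls round the work are solid. World frame = base frame: x ahead of the robot, y to its left, z up, the work surface at z = 0. Lengths are in m, angles in rad, forces in N, time in s.
With the tool pointing down it reaches from about 0.275 to 0.875 m from the base axis. Payload 12.5 kg.
Tool frame: the origin (TCP) lies at the very end of the fingers, on their centre line; the grasp point (between the pads) lies 19 mm behind it; x points along the fingers, y is the direction in which the jaws open and shut, and the axes are right-handed (so a half turn about x gives the same grasp; the last joint's range is limited). The gripper opens to 85 mm and grips with 20 to 120 N. Pads are 22 mm wide; open, the fingers measure 114 mm over their backs; the gripper's body (76 mm by 85 mm) begins 54 mm behind the grasp point. The pads swing forward as they close: fully open they stand 13 mm farther back than shut.
Start: joints at [1.257, 0.351, 1.652, -0, 1.139, -0.085], TCP at [0.125, 0.536, 0.231] pointing down, gripper open.
Joint ranges: [-2.75, 2.75], [-0.79, 2.1], [0.01, 2.65], [-1.57, 4.71], [0.07, 3.14], [-2.87, 2.87]. Speed limits (rad/s): [2.22, 2.22, 2.79, 3.14, 3.14, 3.14].

### API

Orientations are given as a 3x3 rotation matrix whose columns are the frame's x, y, z axes.
In Python, from bench import manip gives the robot as it stands. Calls block until the motion is done:
- manip.move_ptp(position, orientation): joint-space move of the TCP to a pose.
- manip.move_l(position, attitude=None, max_speed=0.15): straight line of the TCP; attitude=None keeps the orientation; max_speed is the mean speed in m/s.
- manip.move_j(angles): joint-space move.
- manip.set_gripper(opening, effort=None): opening from 0.0 (shut) to 1.0 (fully open); effort is the grip in N (None keeps the last); returns when the fingers have stopped.
- manip.dwell(seconds).
- manip.inverse_kinematics(position, orientation): joint angles nearest the present ones, or None.
- manip.grab_frame(name): name is "side" or "top" or "wrist"; returns (picture, depth): 480x640x3 uint8, red, green, blue; 480x640 float32, m along the optical axis (not along the pixel's ray), 0 where there is no reading.
- manip.get_calibration(name): a dict with "camera_matrix" (3x3 intrinsics, pixels), "k1" (the pictures are not rectified: a ray, as slopes to the right and down, at radius r is drawn at 1 + k1 r^2 times it, then the intrinsics apply), "R" (3x3) and "t" (3): a world point X has camera coordinates R X + t. Camera axes: x right, y down, z forward; pixel columns grow to the right and rows downward; lengths in m; the calibration is good to about 2 mm. A picture is of the moment at which its call begins: read the wrist's pose just before it. get_calibration takes no time and is no camera call; for the wrist camera it gives the pose at the moment of the call.
A pose or a line that the arm cannot do raises manip.Unreachable and nothing moves.
- manip.sign_off(): hands the job in, once; it reports no verdict.
Trained networks look in the newest picture that a camera, given by its name, has taken for a name from the list of things; names that differ only in an ending like _2 or _b are one class to them, and where a whole thing is asked for, a point or a joint stands for the part that bears it (a point fixed in the world has none). Each returns a list of dicts, best first, with "confidence" (0 to 1); they miss things now and then, are a little off and sometimes report something else, mostly with a low value. They report only what shows in the picture. A call takes as long as a camera call.
- manip.look_for(camera, name): "at" ([x, y, z] in m, in world coordinates, good to about 4 mm: the middle of the surface that is visible of it).
Readings, each from a call of its own:
- manip.current_time(): time.
- manip.current_qpos(): joint angles.
- manip.current_joint_vel(): joint speeds.
- manip.current_joint_torque(): joint torques, N m.
- manip.current_ee_pos(): TCP position.
- manip.current_tcp_rot(): TCP orientation.
- manip.current_force(): force on the tool from outside, world axes, zero at the start.
- manip.current_ft_torque(): the same for the moment, N m.
- manip.current_grip_width(): opening from 0.0 (shut) to 1.0 (fully open).
Only numpy, scipy, OpenCV 4.12 (cv2) and the standard library are available. Lean on these libraries where they do the work, as an engineer would, in place of code of your own. Each camera call takes 0.05 s, during which the arm holds its last target.

### The job

A loose flange nut lies on the metal base plate of a rod stand. Without lifting it, nudge it over the plate and along between the guide rails until it drops into the round pocket, then press it gently straight down against the springs until it clicks fully home, level and held by the pocket, and let go. Neither push the nut nor load the plate with more than 35 N at any time, and leave the other things on the worktop alone.

Things in the scene. Friction and masses are not known exactly. Their poses are not given: they have to be found in the camera images.
- base_plate: Fixed grey-painted metal plate 250 x 130 mm, 22 mm thick; origin at the centre of its underside, on the worktop. Its x axis runs along the guide rails, from the open end where the nut lies towards the pocket, y across them, z up. Two smooth steel rails, 6 mm high and 7 mm wide, stand on it (see channel_entry).
- channel_entry (a point): Point on the plate's upper face (22 mm up), mid between the rails, above the plate's origin; axes as the plate's. From here 110 mm on along x the rails are parallel, 52 mm apart inside; before it they spread as a funnel, to about 100 mm clear width 52 mm back.
- pocket (a point): Centre of the mouth of the round pocket, at the plate's upper face, 65 mm along x from channel_entry; axes as the plate's. 51 mm wide, 13.5 mm deep. Six brass spring noses stick 3.7 mm out of its wall 6.3 mm below the mouth; a sprung pad lies 9.5 mm down. A nut dropped in rests on the noses about 7 mm deep. It takes 15 to 20 N down at its middle to click it home; with less it springs back.
- nut_center (a point): Centre, half-way up, of the loose steel flange nut (about 220 g), 25 mm high: round flange 48 mm wide at the bottom, its lower edge tapered, hexagon above 34 mm across flats; z up. It starts flat on the plate, 12.5 mm above its upper face. Dropped in the pocket it is 5 to 6 mm above that face; clicked home it stays 0 to 1 mm below it, the nut's top 11.5 to 12.5 mm above the face.
- crucible: White porcelain crucible 48 mm wide, 32 mm high, a bystander; origin at the centre of its underside
- petri_dish: Clear flat round dish 65 mm wide, 15 mm high, a bystander; origin at the centre of its underside
- pipette_bulb: Rubber pipette bulb 47 mm wide, 70 mm high, a bystander; origin at the centre of its underside

How it is judged:
On the way:
1. the nut has been nudged into the mouth of the pocket: within 4 mm of its axis and dropped at least 2 mm (horizontal distance between nut_center and pocket below 0.004 m and z of nut_center in the frame of pocket below 0.0105 m), for 0.1 s.
At the end, for the whole second after the job is handed in: The nut has clicked home and stays there: its centre within 2.5 mm of the pocket's axis and no more than 1 mm above the plate's upper face (home it lies 0 to 1 mm below it), upright within 0.06 rad, at rest (horizontal distance between nut_center and pocket below 0.0025 m and z of nut_center in the frame of pocket below 0.001 m and angle between nut_center's own z axis and vertical below 0.06 rad and linear speed of flange_nut below 0.01 m/s); the robot touches nothing.
It fails at once if the nut is lifted: its centre more than 5 mm above where it lies on the plate's upper face (z of nut_center in the frame of pocket above 0.0175 m).
It fails at once if the robot presses on the nut with more than 35 N (contact force between any of the fingers, the arm and flange_nut above 35 N).
It fails at once if the robot presses on the plate with more than 35 N (contact force between any of the fingers, the arm and base_plate above 35 N).
It fails at once if a bystander is moved more than 15 mm (distance of any of crucible, petri_dish, pipette_bulb from where it was at the start of the episode above 0.015 m).
It also fails if it takes over 51 s, if anything falls off the work surface, if the arm or the gripper's body presses on something with over 40 N, if the wrist force passes 120 N, or if a joint passes its speed limit or range.

## Working session

There is one attempt and no reset: what is moved stays moved. The work goes in short steps, each a Python script; the robot and the scene stay as the last script left them, time stands still between calls to the robot, and variables do not carry over. Pictures are saved under pics/ and viewed, and the job is handed in when it is done.

```bash
mkdir -p pics; ls; cat > h.py <<'E'
import numpy as np, cv2
from bench import manip as m
def save(cam,fn):
    p,d=m.grab_frame(cam); cv2.imwrite('pics/'+fn+'.png',cv2.cvtColor(p,cv2.COLOR_RGB2BGR)); return p,d
def proj(cal,X):
    K=np.array(cal["camera_matrix"]);c=np.array(cal["R"])@np.array(X).reshape(3)+np.array(cal["t"])
    x,y=c[:2]/c[2];s=1+cal["k1"]*(x*x+y*y);return K[0,0]*x*s+K[0,2],K[1,1]*y*s+K[1,2]
def ray(cal,u,v):
    K=np.array(cal["camera_matrix"])
    q=cv2.undistortPoints(np.array([[[u,v]]],float),K,np.array([cal["k1"],0,0,0,0.]))[0,0]
    R=np.array(cal["R"]);return -R.T@np.array(cal["t"]),R.T@np.array([q[0],q[1],1])
def onz(cal,u,v,z):
    o,d=ray(cal,u,v);return o+d*(z-o[2])/d[2]
def back(cal,u,v,dep):
    o,d=ray(cal,u,v);return o+d*dep
E
python3 - <<'E'
from h import *
for c in ["top","side"]:
    p,d=save(c,c+"0"); cal=m.get_calibration(c); print(c,cal)
    np.savez("pics/"+c+"0.npz",d=d)
    for n in ["base_plate","nut_center","pocket","crucible","petri_dish","pipette_bulb"]:
        r=m.look_for(c,n); print(n,[(np.round(x["at"],3).tolist(),round(x["confidence"],2)) for x in r[:3]])
print(m.current_time(), m.current_tcp_rot(), m.current_force())
E
```

```text
pics
top {'camera_matrix': array([[469.84748512,   0.        , 320.05563966],
       [  0.        , 469.84748512, 245.41071809],
       [  0.        ,   0.        ,   1.        ]]), 'k1': -0.03357838284628515, 'R': array([[-4.33259817e-02, -9.99060963e-01, -2.25713554e-04],
       [-9.78875932e-01,  4.24958064e-02, -1.99990039e-01],
       [ 1.99811833e-01, -8.44381922e-03, -9.79797904e-01]]), 't': array([0.07725506, 0.51284982, 0.86546378])}
base_plate [([0.538, -0.172, 0.022], 0.67)]
nut_center [([0.466, -0.166, 0.031], 0.83)]
pocket [([0.541, -0.174, 0.023], 0.89), ([0.413, 0.214, 0.01], 0.58)]
crucible [([0.454, 0.136, 0.019], 0.63)]
petri_dish [([0.415, 0.212, 0.011], 0.66), ([0.538, -0.17, 0.019], 0.17)]
pipette_bulb [([0.458, 0.302, 0.038], 0.87)]
side {'camera_matrix': array([[503.025522  ,   0.        , 310.82668228],
       [  0.        , 503.025522  , 245.30605515],
       [  0.        ,   0.        ,   1.        ]]), 'k1': -0.10295297047073548, 'R': array([[-0.9616818 , -0.27407818,  0.00701907],
       [-0.16791613,  0.56855769, -0.80532374],
       [ 0.21673092, -0.7756438 , -0.59279373]]), 't': array([0.51101217, 0.09917585, 0.82444978])}
base_plate [([0.528, -0.145, 0.024], 0.69)]
nut_center [([0.465, -0.156, 0.037], 0.81), ([0.41, 0.216, 0.014], 0.59)]
pocket [([0.525, -0.145, 0.026], 0.88)]
crucible [([0.453, 0.123, 0.026], 0.62)]
petri_dish [([0.409, 0.215, 0.012], 0.56)]
pipette_bulb [([0.462, 0.315, 0.038], 0.66)]
0.7 [[-2.19313089e-05  2.26818833e-01  9.73936968e-01]
 [-7.94629997e-06  9.73936968e-01 -2.26818833e-01]
 [-1.00000000e+00 -1.27136292e-05 -1.95573420e-05]] [-0.86826143  0.69313385 -0.39227846]
```

View pics/top0.png

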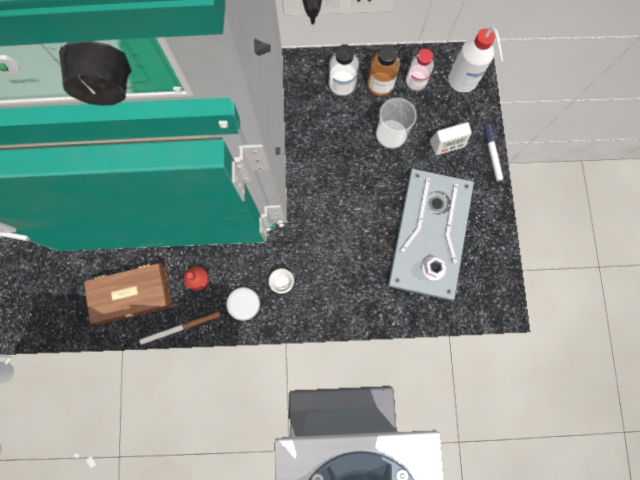

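View pics/side0.png

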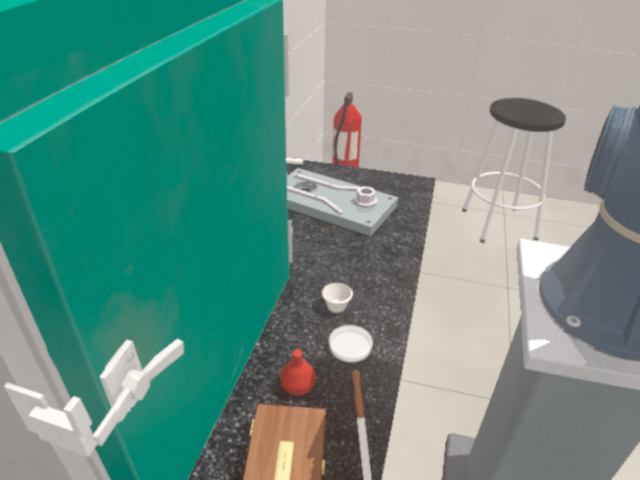

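```bash
python3 - <<'E'
from h import *
cal=m.get_calibration("top"); d=np.load("pics/top0.npz")["d"]
for u,v in [(50,248),(150,246),(240,243),(262,235),(275,222),(283,150),(230,150),(230,200),(30,200),(220,100),(393,100),(397,145),(470,70)]:
    print((u,v),np.round(back(cal,u,v,d[v,u]),3))
for n,(u,v) in dict(c1=(416,171),c2=(474,184),c3=(456,298),c4=(389,286)).items(): print(n,np.round(onz(cal,u,v,.022),3))
print('poc',np.round(onz(cal,438,203,.02),3),'nut',np.round(onz(cal,433,267,.047),3))
p=cv2.imread("pics/top0.png")[150:310,360:500];cv2.imwrite("pics/crop0.png",cv2.resize(p,None,fx=3.7,fy=3.7,interpolation=cv2.INTER_CUBIC))
E
```

```text
(50, 248) [0.524 0.563 0.094]
(150, 246) [0.524 0.379 0.077]
(240, 243) [0.523 0.208 0.072]
(262, 235) [0.52  0.157 0.146]
(275, 222) [0.573 0.144 0.028]
(283, 150) [0.703 0.12  0.086]
(230, 150) [0.566 0.163 0.413]
(230, 200) [0.524 0.176 0.344]
(30, 200) [0.522 0.423 0.385]
(220, 100) [0.572 0.153 0.522]
(393, 100) [ 0.798 -0.103  0.092]
(397, 145) [ 0.734 -0.119  0.015]
(470, 70) [ 0.859 -0.266  0.091]
c1 [ 0.672 -0.152  0.022]
c2 [ 0.638 -0.271  0.022]
c3 [ 0.404 -0.209  0.022]
c4 [ 0.434 -0.078  0.022]
poc [ 0.601 -0.192  0.02 ] nut [ 0.464 -0.163  0.047]
```

View pics/crop0.png

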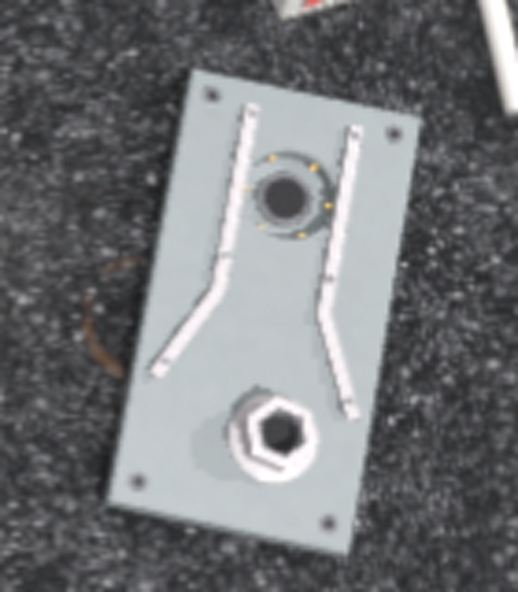

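```bash
cat >> h.py <<'E'
def Rt(a): # tool down, tool y along world angle a
    x=np.array([0,0,-1.]);y=np.array([np.cos(a),np.sin(a),0]);return np.column_stack([x,y,np.cross(x,y)])
A=-0.28
E
python3 - <<'E'
from h import *
R0=m.current_tcp_rot()
m.move_ptp([0.09,0.37,0.25],R0)
q=np.array(m.current_qpos());print(q,m.current_time())
for a in (A,A+np.pi):
    print(a,m.inverse_kinematics([0.50,-0.165,0.27],Rt(a)))
q2=q.copy();q2[0]=-0.3;m.move_j(q2)
c=[x for x in (m.inverse_kinematics([0.48,-0.16,0.27],Rt(a)) for a in (A,A+np.pi)) if x is not None]
best=min(c,key=lambda x:abs(x[5]));print(best);m.move_j(best)
cal=m.get_calibration("wrist");p,d=save("wrist","w0");np.savez("pics/w0.npz",d=d,**{k:np.array(v) for k,v in cal.items()})
print(cal,m.current_ee_pos(),m.current_time())
for n in ["nut_center","pocket","base_plate"]:
    r=m.look_for("wrist",n); print(n,[(np.round(x["at"],4).tolist(),round(x["confidence"],2)) for x in r[:3]])
E
```

```text
[ 1.20973779e+00  7.98394343e-03  2.02219838e+00  5.43013110e-05
  1.10982226e+00 -1.32154680e-01] 1.4167
-0.28 [-4.07178234e-01  2.69323152e-01  1.66455280e+00 -4.44089210e-16
  1.20771670e+00 -1.27178234e-01]
2.861592653589793 None
[-4.13784117e-01  2.30531244e-01  1.71522120e+00 -4.44089210e-16
  1.19584021e+00 -1.33784117e-01]
{'camera_matrix': array([[426.43485006,   0.        , 320.4863539 ],
       [  0.        , 426.43485006, 238.00178395],
       [  0.        ,   0.        ,   1.        ]]), 'k1': -0.0693556831262686, 'R': array([[ 0.96144442, -0.27499467, -0.00159841],
       [-0.26002107, -0.91095464,  0.32023536],
       [-0.08951909, -0.30747288, -0.94733667]]), 't': array([-0.5050768 , -0.07335467,  0.41087034])} [ 0.47957422 -0.15909745  0.26969865] 3.975
nut_center [([0.4641, -0.1655, 0.0385], 0.73)]
pocket [([0.5438, -0.1722, 0.0243], 0.73)]
base_plate [([0.5454, -0.173, 0.0202], 0.9)]
```

View pics/w0.png

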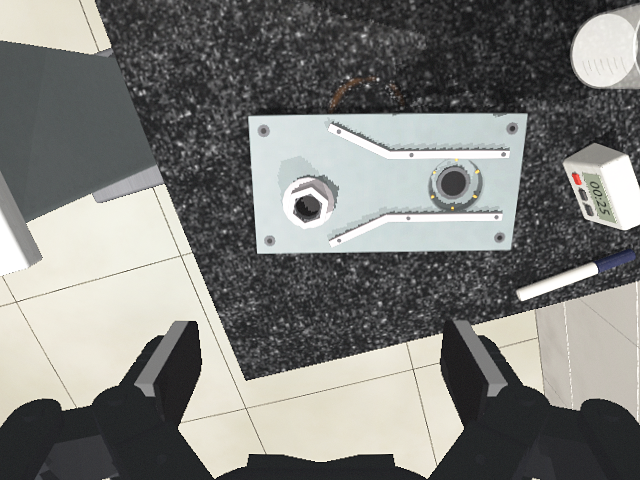

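```bash
python3 - <<'E'
import cv2
p=cv2.imread("pics/w0.png")[105:260,240:535];cv2.imwrite("pics/w0c.png",cv2.resize(p,None,fx=2.7,fy=2.7,interpolation=cv2.INTER_CUBIC))
E
```

```text
(no output)
```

View pics/w0c.png

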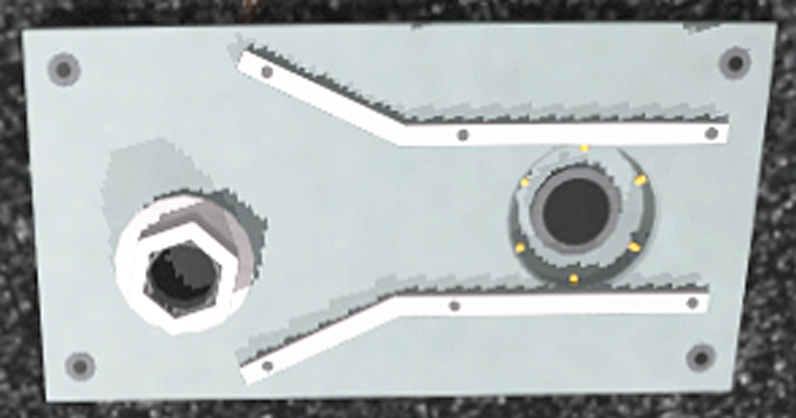

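```bash
python3 - <<'E'
from h import *
from scipy.optimize import least_squares
z=np.load("pics/w0.npz");cal={k:z[k] for k in("camera_matrix","k1","R","t")};cal["k1"]=float(cal["k1"])
f=lambda p:(p[0]/2.7+240-.315,p[1]/2.7+105-.315)
C=[(22,30),(776,23),(736,390),(47,401)];P=[(-.125,.065),(.125,.065),(.125,-.065),(-.125,-.065)]
W=[onz(cal,*f(c),.022)[:2] for c in C];print(np.round(W,4))
def res(s):
    c,si=np.cos(s[2]),np.sin(s[2]);return np.concatenate([[s[0]+c*a-si*b-w[0],s[1]+si*a+c*b-w[1]] for (a,b),w in zip(P,W)])
r=least_squares(res,[.537,-.177,-.28]);x,y,a=r.x;print(r.x,np.round(r.fun,4))
R=np.array([[np.cos(a),-np.sin(a)],[np.sin(a),np.cos(a)]])
for n,c,zz in[("pocket",(580,214),.0157),("pocketrim",(583,214),.022),("nuttop",(188,270),.047),("flange",(185,263),.025)]:
    w=onz(cal,*f(c),zz)[:2];print(n,w,R.T@(w-[x,y]))
# rails top z=.028: inner edges at parallel part
for c in[(400,146),(728,143),(395,294),(708,290)]:
    w=onz(cal,*f(c),.028)[:2];print(R.T@(w-[x,y]))
d=z["d"]
for c in[(300,200),(185,205),(230,235),(150,310),(200,225)]:
    u,v=map(int,f(c));print(c,np.round(back(cal,u,v,d[v,u]),4))
E
```

```text
[[ 0.436  -0.0783]
 [ 0.6771 -0.1432]
 [ 0.6454 -0.2691]
 [ 0.4025 -0.204 ]]
[ 0.54023236 -0.17365222 -0.26048606] [ 0.0002 -0.0003  0.0007  0.0002 -0.0011  0.0004  0.0002 -0.0003]
pocket [ 0.6028184  -0.19085543] [ 0.06490539 -0.0005038 ]
pocketrim [ 0.60224717 -0.1893655 ] [0.06396969 0.00078874]
nuttop [ 0.46788393 -0.16535139] [-0.07204563 -0.01061255]
flange [ 0.46545575 -0.16786427] [-0.07374469 -0.01366603]
[-0.00112701  0.02582924]
[0.1097076  0.02574141]
[-0.00133416 -0.02516756]
[ 0.10854878 -0.02539214]
(300, 200) [ 0.5087 -0.1573  0.0218]
(185, 205) [ 0.4713 -0.1475  0.0268]
(230, 235) [ 0.4827 -0.1609  0.029 ]
(150, 310) [ 0.4519 -0.1745  0.0469]
(200, 225) [ 0.4749 -0.1526  0.0437]
```

```bash
cat >> h.py <<'E'
A=-0.2605;O=np.array([0.5402,-0.1737])
def W(px,py,z): return np.array([O[0]+np.cos(A)*px-np.sin(A)*py,O[1]+np.sin(A)*px+np.cos(A)*py,z])
def inP(w): 
    d=np.array(w[:2])-O;return np.array([np.cos(A)*d[0]+np.sin(A)*d[1],-np.sin(A)*d[0]+np.cos(A)*d[1],w[2]])
def st(): print(np.round(inP(m.current_ee_pos()),4),np.round(m.current_force(),1),round(m.current_time(),2))
E
python3 - <<'E'
from h import *
m.set_gripper(0.6,20);print(m.current_grip_width())
m.move_ptp(W(-.073,-.012,.11),Rt(A));st()
m.move_l(W(-.073,-.012,.05),max_speed=.1);st()
m.move_l(W(-.073,-.012,.035),max_speed=.05);st()
save("wrist","w1")
E
```

```text
0.6002788627508799
[-0.072  -0.0121  0.1111] [-0.1  0.6 -0.3] 5.24
[-0.0725 -0.0121  0.0506] [ 0.1 -0.1  0.3] 5.99
[-0.0731 -0.012   0.0347] [0.2 0.8 0.3] 6.44
```

View pics/w1.png

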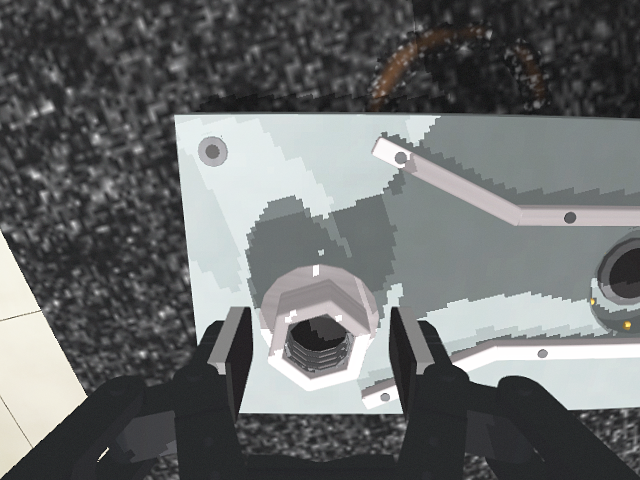

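```bash
python3 - <<'E'
from h import *
m.move_l(W(-.073,-.012,.030),max_speed=.05);st()
for t in np.linspace(0.2,1,5):
    m.move_l(W(-.073+.078*t,-.012+.012*t,.030),max_speed=.05);st()
    if np.linalg.norm(m.current_force())>10: print("F!");break
save("wrist","w2");save("top","t2")
E
```

```text
[-0.0732 -0.012   0.0297] [-0.4  0.3 -0.5] 6.74
[-0.0572 -0.0095  0.03  ] [-0.1  0.1  0.5] 7.21
[-0.0416 -0.0071  0.0299] [0.2 0.4 0.7] 7.67
[-0.0261 -0.0048  0.0299] [-0.3  0.5 -0.5] 8.14
[-0.0104 -0.0023  0.0299] [-0.3 -0.5 -0.2] 8.61
[0.0052 0.0001 0.0299] [ 0.  -0.2 -0. ] 9.07
```

View pics/w2.png

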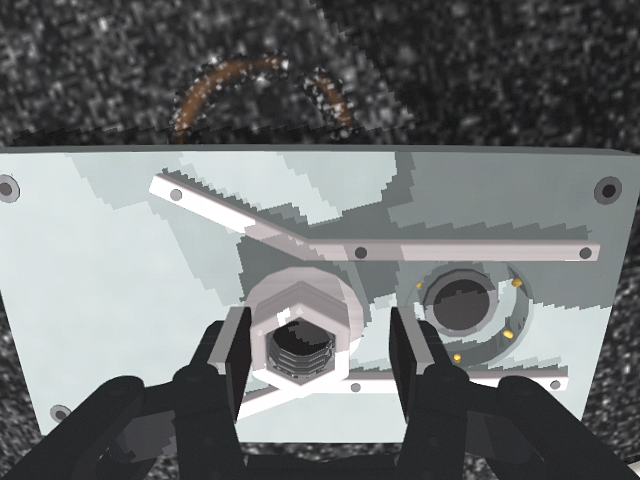

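```bash
python3 - <<'E'
from h import *
for x in (.02,.035,.05,.06,.066,.070):
    m.move_l(W(x,0,.030),max_speed=.05 if x<.055 else .03);st()
    if np.linalg.norm(m.current_force())>10: print("F!");break
save("wrist","w3")
r=m.look_for("wrist","nut_center");print([(inP(q["at"]),q["confidence"]) for q in r[:2]])
E
```

```text
[0.0202 0.     0.0299] [-0.4  0.2 -0.5] 9.62
[0.0352 0.     0.0299] [0.  0.5 0.1] 10.07
[0.0502 0.     0.0299] [ 0.5  1.  -0.3] 10.53
[0.0601 0.     0.0299] [0.2 0.4 0.4] 11.01
[0.0661 0.     0.03  ] [-0.3  0.   0.2] 11.36
[0.0701 0.     0.03  ] [ 0.2  0.1 -0.5] 11.64
[(array([ 0.06287611, -0.00021257,  0.0328    ]), 0.65)]
```

View pics/w3.png

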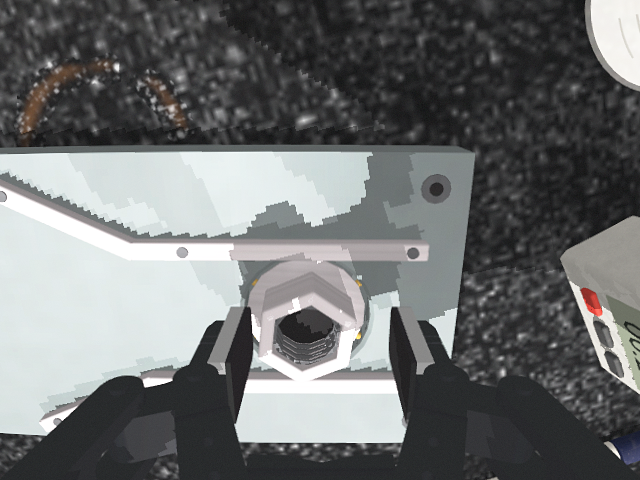

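```bash
cat >> h.py <<'E'
def top(c=(250,365,262,385)):
    cal=m.get_calibration("wrist");p,d=m.grab_frame("wrist")
    vs,us=np.mgrid[c[2]:c[3]:2,c[0]:c[1]:2];vs=vs.ravel();us=us.ravel();dd=d[vs,us]
    q=cv2.undistortPoints(np.stack([us,vs],1).astype(float)[:,None],np.array(cal["camera_matrix"]),np.array([cal["k1"],0,0,0,0.]))[:,0]
    X=(np.c_[q,np.ones(len(q))]*dd[:,None]-np.array(cal["t"]))@np.array(cal["R"]);X=X[dd>0]
    return X,p
def ztop():
    X,_=top();P=np.array([inP(x) for x in X]);h=np.percentile(P[:,2],97);s=P[abs(P[:,2]-h)<.002]
    lo,hi=s[:,:2].min(0),s[:,:2].max(0);return round(h,4),np.round((lo+hi)/2,4),np.round(hi-lo,4)
E
python3 - <<'E'
from h import *
print(ztop())
for x in np.arange(.071,.0781,.001):
    m.move_l(W(x,0,.030),max_speed=.02);z=ztop();print(x,z,np.round(m.current_force(),1))
    if z[0]<.043 or np.linalg.norm(m.current_force())>8: break
save("wrist","w4");st()
E
```

```text
(np.float64(0.0395), array([ 0.0637, -0.0005]), array([0.0386, 0.0387]))
0.071 (np.float64(0.0395), array([ 0.0641, -0.    ]), array([0.0372, 0.038 ])) [-0.   0.   0.2]
[ 0.071 -0.     0.03 ] [ 1.2 -0.8 -0.7] 12.14
```

View pics/w4.png

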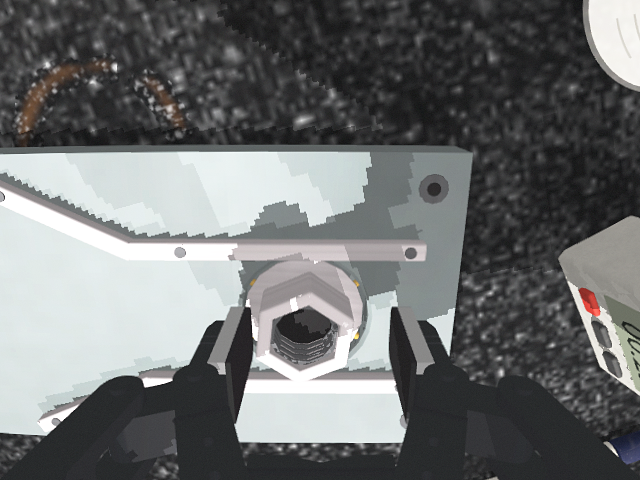

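```bash
python3 - <<'E'
from h import *
m.move_l(W(.065,0,.030),max_speed=.03)
m.move_l(W(.065,0,.075),max_speed=.1);st()
m.set_gripper(0.3,60);print(m.current_grip_width())
X,p=top((150,500,200,400));save("wrist","w5")
P=np.array([inP(x) for x in X]);s=P[(abs(P[:,0]-.065)<.03)&(abs(P[:,1])<.03)]
h=s[(s[:,2]>.036)&(s[:,2]<.043)];print(np.median(h[:,2]),(h.min(0)+h.max(0))/2,np.ptp(h,0))
m.move_l(W(.065,0,.047),max_speed=.08);st()
E
```

```text
[0.0649 0.     0.075 ] [-0.1  1.  -0.3] 13.09
0.3007994235792902
0.03838437741589211 [ 0.06526339 -0.00062667  0.03833628] [0.0341972  0.03803775 0.0046661 ]
[0.0648 0.     0.0464] [ 0.3  0.6 -0.8] 14.06
```

View pics/w5.png

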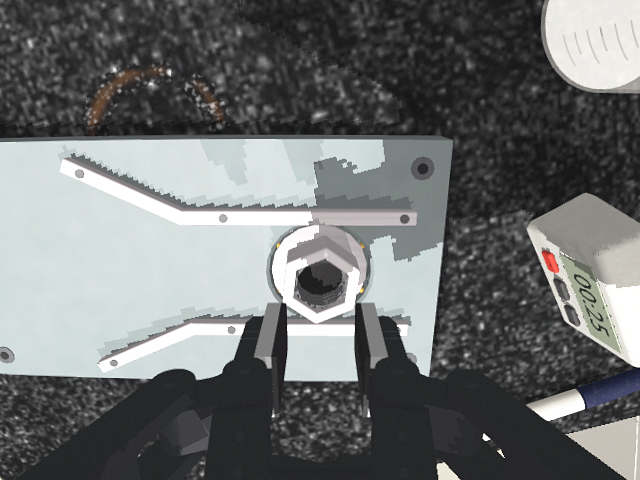

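```bash
cat > press.py <<'E'
from h import *
import sys
z=float(sys.argv[1]);zend=float(sys.argv[2]);step=float(sys.argv[3]);thr=float(sys.argv[4])
f0=0
while z>zend:
    z-=step
    m.move_l(W(.065,-.0003,z),max_speed=.02)
    f=np.mean([m.current_force() for _ in range(3)],0);p=m.current_ee_pos()
    print(round(z,4),round(p[2],4),np.round(f,1),round(m.current_time(),2))
    if np.linalg.norm(f)>thr: print("stop");break
E
python3 press.py .047 .0275 .001 2.5
```

```text
0.046 0.0463 [-0.2  0.1 -0.4] 14.31
0.045 0.0451 [-0.4 -0.4 -0.8] 14.56
0.044 0.0439 [0.2 0.  0.3] 14.81
0.043 0.0429 [-0.6 -0.2  0.2] 15.06
0.042 0.0419 [ 0.2  0.7 -0.4] 15.31
0.041 0.0409 [0.2 0.2 0.4] 15.56
0.04 0.0399 [-0.8 -0.4 -0.1] 15.81
0.039 0.0389 [-0.5 -0.4 -0.9] 16.06
0.038 0.0383 [-2.1  0.7  4.6] 16.31
stop
```

```bash
python3 press.py .038 .0355 .0004 17
```

```text
0.0376 0.038 [-1.6  0.8  5.4] 16.56
0.0372 0.0377 [-1.7  0.3  5.6] 16.81
0.0368 0.0374 [-1.   0.2  7.1] 17.06
0.0364 0.0374 [-3.2  0.9 10.7] 17.31
0.036 0.0374 [-4.4  1.5 15.3] 17.56
0.0356 0.0372 [-4.7  1.5 17.2] 17.81
stop
```

```bash
python3 press.py .0356 .0345 .0003 22; python3 - <<'E'
from h import *
st();save("wrist","w6");save("side","s6")
E
```

```text
0.0353 0.037 [-4.4  1.5 16.9] 18.06
0.035 0.0368 [-4.7  2.2 18. ] 18.31
0.0347 0.0365 [-4.4  1.4 17.1] 18.56
0.0344 0.0356 [ 1.3 -0.2  5.1] 18.81
[ 0.0659 -0.0004  0.0356] [ 1.3 -0.2  5.1] 18.81
```

View pics/w6.png

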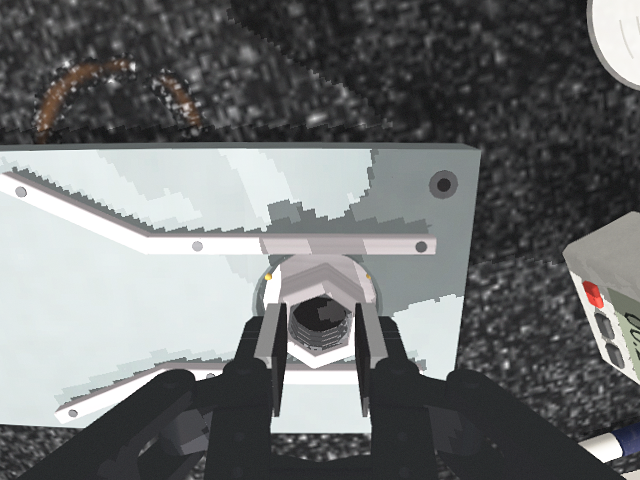

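```bash
python3 press.py .0344 .0300 .0004 20
```

```text
0.034 0.034 [ 0.2 -0.3  3.9] 19.16
0.0336 0.0339 [-1.5  0.3  6.2] 19.41
0.0332 0.0337 [-1.7  0.4  8.1] 19.66
0.0328 0.0335 [-2.5  0.  10.3] 19.91
0.0324 0.0334 [-3.7  1.7 13.1] 20.16
0.032 0.0333 [-5.2  1.7 17.1] 20.41
0.0316 0.0333 [-6.7  2.1 20.8] 20.66
stop
```

```bash
python3 - <<'E'
from h import *
m.move_l(W(.065,-.0003,.0345),max_speed=.03);st()
m.move_l(W(.065,-.0003,.075),max_speed=.08);st()
X,p=top((150,500,200,400));save("wrist","w7")
P=np.array([inP(x) for x in X]);s=P[(abs(P[:,0]-.065)<.022)&(abs(P[:,1])<.022)]
h=s[(s[:,2]>.031)&(s[:,2]<.043)];print(np.median(h[:,2]),(h.min(0)+h.max(0))/2,np.ptp(h,0))
A_=np.c_[h[:,:2]-[.065,0],np.ones(len(h))]
k=np.ones(len(h),bool)
for _ in range(5):
    c=np.linalg.lstsq(A_[k],h[k,2],rcond=None)[0];r=h[:,2]-A_@c;k=abs(r)<.0015
print("plane",c,k.sum())
g=P[(abs(P[:,0]-.03)<.02)&(abs(P[:,1])<.015)];print("plate z",np.median(g[:,2]))
E
```

```text
[ 0.0648 -0.0003  0.0342] [-0.2 -0.7  1.2] 20.91
[ 0.0649 -0.0003  0.075 ] [-0.3  0.9  0.4] 21.57
0.0336790720522811 [ 0.06619346 -0.00016729  0.03332305] [0.03515942 0.03733939 0.0046444 ]
plane [-0.00597947 -0.00149398  0.03376091] 524
plate z 0.08715120803832765
```

View pics/w7.png

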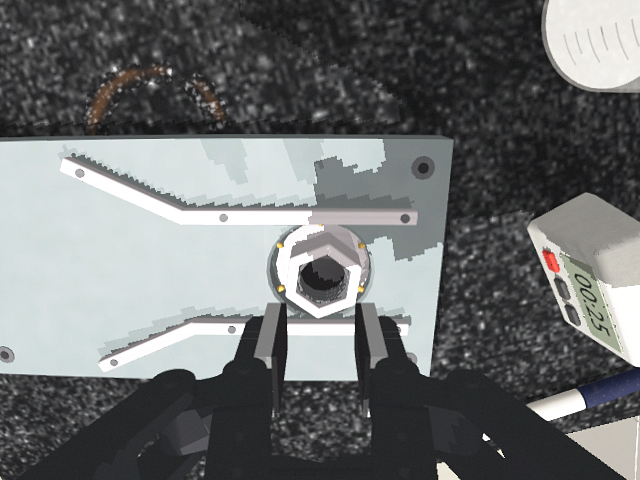

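```bash
python3 - <<'E'
from h import *
m.move_l(W(.045,-.0,.14),max_speed=.15)
X,p=top((0,640,100,350));P=np.array([inP(x) for x in X])
s=P[(np.hypot(P[:,0]-.065,P[:,1])<.019)&(P[:,2]>.03)&(P[:,2]<.05)]
g=P[(P[:,0]>-.02)&(P[:,0]<.035)&(abs(P[:,1])<.018)&(P[:,2]<.05)]
print(np.median(s[:,2]),np.median(g[:,2]),(s.min(0)+s.max(0))/2,m.current_force(),m.current_time())
if np.median(s[:,2])-np.median(g[:,2])<.0132: m.sign_off();print("signed")
E
```

```text
0.033594670346724545 0.021802913162586264 [0.06553889 0.00019319 0.03290846] [0.45980757 0.45890588 0.59296803] 22.3167
the job is handed in; nothing more can be done
signed
```

The nut is clicked home in the pocket, and I handed the job in at about 22 s of the 51 s allowed. `sign_off` gave no verdict, so what follows rests on my own readings.

**What I did:** I located the plate and nut in the wrist camera. With the gripper part-open around the hexagon, I nudged the nut through the funnel and along the rails until it dropped into the pocket. I then pressed down in steps of 0.3–1 mm with both fingertips on the nut's top. It gave way near 18 N. I pressed on until it was firm at about 21 N vertical (22 N total), the highest force I read after any step, then released and lifted clear.

**Last checks:**
- **Height:** the nut's top is 11.8 mm above the plate face, within the 11.5–12.5 mm that counts as home.
- **Centring:** it is about 0.6 mm from the pocket axis by the last picture, and 1.2 mm by the one before. Both are under the 2.5 mm limit.
- **Level:** the tilt is about 0.006 rad against the 0.06 limit.
- **Contact:** the wrist force was under 1 N with the tool raised clear.

**Checks that failed or are missing:**
- One check of the plate's height gave a wrong reading (0.087 m), probably because the fingers were in view. A repeat from higher up gave 21.8 mm, against the 22 mm stated.
- At the moment of the drop the pictures looked as if the nut was still 2–3 mm short, but the depth reading showed it had already dropped.
- Force could only be read between moves, so brief peaks during a move were not recorded.
- I did not look at the bystanders again at the end; the arm passed well clear of them.

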